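# Set up the tea corner

## Task

Set up the tea corner: lay the round marble coaster flat in the round recess of the small serving board and stand the cup upright in the middle of it. Stand the three supplies upright in the wooden caddy, one in each compartment: the sugar shaker in the end nearer the serving board, at hand for the cup, the tea carton in the end farther from the board, where it stays dry, and the spice jar between them. Leave the lemon, the timer and the spoon where they lie.

Things in the scene. Friction and masses are not known exactly. Their poses are not given: they have to be found in the camera images.
- caddy: Low open caddy of pale wood, fixed, left or right of the serving board: 88 mm deep (its x), 224 mm long (its y). Origin: centre of its underside. Three equal compartments in a row, centres at y = -73, 0, +73 mm; each 78 mm (x) by 68 mm (y) inside, floor 6 mm above the origin. Walls 5 mm thick, long ones 30 mm high, dividers 27 mm, end boards with hand slots 58 mm.
- serving_board: Small square serving board of darker wood, 120 x 120 mm, 16 mm thick, fixed to the worktop beside the caddy, turned by up to 0.2 rad. Origin: centre of its underside; z up. In the middle of its top is a round recess 73 mm across and 5 mm deep (floor 11 mm above the origin) with a small bevel at the mouth.
- coaster: Round coaster of pale marble, lying flat: 66 mm across, 15 mm thick, about 110 g. Origin: centre of its underside; z up. In the recess it has 3.5 mm of play all round and stands 10 mm proud of the board, so that fingers holding only its upper 9 mm clear the board; it goes in most easily one edge first, then levelled.
- cup: White ceramic tea cup without handle, open on top, empty, standing upright: 64 mm across at the rim and 62 to 63 mm from 32 mm above its base upward, 45 mm across at the foot, 78 mm high, wall 3.5 mm, about 160 g. Origin: centre of its foot; z up.
- tea_carton: Tea carton (pale green upright cardboard box), 48 mm (its x) by 63 mm (its y), 126 mm high, about 70 g. Origin: centre of its underside; z up. It fits a compartment with its 48 mm side along the row, its 63 mm side across it (its y along the caddy's x).
- sugar_shaker: Sugar shaker: round glass body with white contents and grey domed top with holes, 44 mm across up to 70 mm, 34 mm at the top, 90 mm high, about 120 g. Standing upright; origin: centre of its underside; z up.
- spice_jar: Spice jar: round glass jar with a label and a red screw cap, 42 mm across (cap 45 mm, from 85 mm up), 106 mm high, about 110 g. Standing upright; origin: centre of its underside; z up.
- lemon: Yellow lemon lying on the worktop near its front edge, 78 x 55 x 56 mm. Origin: centre of its underside. Not to be moved.
- timer: Round red and white wind-up kitchen timer beside the step up to the raised bar, 67 mm across, 50 mm high. Origin: centre of its underside. Not to be moved.
- spoon: Steel spoon, 188 x 39 x 16 mm, lying along the foot of the raised bar. Origin: centre of its underside, x along its length. Not to be moved.
Mind the look-alikes: they are no part of the job. What is shaped like the sugar_shaker but pink or turquoise is not meant.

How it is judged:
By the outcome, as a careful person would: the job done as asked, in the order asked, and still so for the second after the job is handed in, with the robot touching nothing.
It also fails if it takes over 112 s, if anything falls off the work surface, if the arm or the gripper's body presses on something with over 40 N, if the wrist force passes 120 N, or if a joint passes its speed limit or range.

## Robot

A 6-joint arm with a two-finger parallel gripper is mounted at the origin on a cart in front of the work surface, level with it; the furniture and walls round the work are solid. World frame = base frame: x ahead of the robot, y to its left, z up, the work surface at z = 0. Lengths are in m, angles in rad, forces in N, time in s.
With the tool pointing down it reaches from about 0.375 to 0.9 m from the base axis. Payload 3.1 kg.
Tool frame: the origin (TCP) lies between the finger pads; the fingertips stand manip.finger_overhang ahead of it and the grasp point (between the pads) lies 5 mm behind it (manip.finger_overhang is the distance from the TCP to the fingertips, in m); z points along the fingers, y is the line along which they close (so a half turn about z gives the same grasp; the last joint's range is limited). The gripper opens to 85 mm and grips with 20 to 120 N. Pads are 22 mm wide; open, the fingers measure 114 mm over their backs; the gripper's body (76 mm by 85 mm) begins 54 mm behind the grasp point. The pads swing forward as they close: fully open they stand 13 mm farther back than shut.
Start: joints at [-1.317, 0.527, 1.433, -0, 1.181, -0.178], TCP at [0.262, -0.568, 0.245] pointing down, gripper open.
Joint ranges: [-3.08, 3.08], [-0.75, 2.2], [0.22, 2.44], [-1.43, 4.57], [0, 2.65], [-2.85, 2.85]. Speed limits (rad/s): [2.79, 2.79, 3.14, 3.14, 3.14, 3.14].

## Interface

Orientations are given as a unit quaternion [x, y, z, w].
In Python, from station import manip gives the robot as it stands.
- The arm moves only by the tool drive_tool, never from a script. Its argument "plan" is a list of rows, each a list of 7 numbers: the shift along the tool's x, y, z in m, then the turn, a rotation vector about the tool's x, y, z in degrees, then the opening, from -1 (shut) to 1 (fully open). In form: [[x, y, z, wx, wy, wz, gripper], ...]. A call has 1 to 10 rows; each row shifts and turns the commanded pose from where the row before left it, along the tool's axes as they then stand; what a row does not reach is not made up. A row lasts 1/10 s, in which the tool goes at most 50 mm and 8.59 degrees, less where a joint would pass 70% of its speed; a pose out of reach is approached as far as the arm can. A call is refused whole if a number of a shift passes 0.05 or a number of a turn 8.59, either way. A call with a gripper value outside its range is refused whole. The fingers move at their own pace and stop on an object; "newtons" is the grip in N (left out, the last holds). Time passes only in rows, so rows that do not move let the fingers close. It gives the time, the measured TCP pose, the force, the opening and the grip force at its end, in the units of the state.
- manip.sense(): the state, without advancing time (a new reading comes with each control period).
- manip.snapshot(name): name is "scene" or "side" or "wrist"; returns a dict with "image" (384x512x3 uint8, red, green, blue), "z_map" (384x512 float32, m along the optical axis (not along the pixel's ray), 0 where there is no reading), "fov_y" (degrees; the focal length in pixels is half the picture's height over the tangent of half this angle, whatever the lens; pixels are square), "cx", "cy" (the principal point, pixels), "extrinsics" (4x4, takes a point from camera to world coordinates); the wrist camera has in their place "mount" (4x4, takes a point from camera to tool coordinates, whose origin is the TCP and whose axes are the flange's). Camera axes: x right, y up, looking along -z (the intrinsics and any distortion apply to the point x, -y, -z); pixel columns grow to the right and rows downward; lengths in m; the calibration is good to about 2 mm. A picture is of the moment at which its call begins: read the wrist's pose just before it.
- manip.sign_off(): hands the job in; it is judged then, once.
The state is a dict: "t": time; "q": joint angles; "qd": joint speeds; "tau": joint torques, N m; "tcp_pos": TCP position; "tool_rot": TCP orientation; "force": force on the tool from outside, world axes, zero at the start; "ft_torque": the same for the moment, N m; "finger_gap": opening from 0.0 (shut) to 1.0 (fully open); "gripper_force": force on a finger pad.
Only numpy, scipy, OpenCV 4.12 (cv2) and the standard library are available. Lean on these libraries where they do the work, as an engineer would, in place of code of your own. Each camera call takes 0.05 s, during which the arm holds its last target. There are 200 camera calls.

## Working session

There is one attempt and no reset: what is moved stays moved. The work goes in short steps, Python scripts to look and compute and a tool call to move; the robot and the scene stay as the last step left them, time stands still between calls to the robot, and variables do not carry over. Pictures are saved under pics/ and viewed, at most 14 in all, crops included, and the job is handed in when it is done.

Besides the shell and the picture viewer there is one more tool, called after "Call:" by a JSON object that holds its "name" and its "arguments". drive_tool: Moves the arm, as the interface text tells. Its arguments: {"type":"object","properties":{"plan":{"type":"array"},"newtons":{"type":"number"}},"required":["plan"]}

```bash
ls; mkdir -p pics
cat > h.py <<'E'
import numpy as np, cv2
from station import manip
def snap(n,save=None):
    s=manip.sense(); d=manip.snapshot(n); d['state']=s
    if save: cv2.imwrite('pics/'+save,cv2.cvtColor(d['image'],cv2.COLOR_RGB2BGR))
    return d
E
python3 - <<'E'
from h import *
print(manip.sense(), manip.finger_overhang)
for n in ('scene','side','wrist'):
    d=snap(n,n+'0.png'); np.savez(n+'0.npz',**{k:v for k,v in d.items() if k!='state'})
    print(n,{k:(v if not hasattr(v,'shape') or v.size<20 else (v.shape,v.min(),v.max())) for k,v in d.items() if k!='state'})
E
```

```text
pics
{'t': 0.0, 'q': array([-1.31748528e+00,  5.28439592e-01,  1.43394145e+00, -4.34736080e-05,
        1.18139962e+00, -1.78476525e-01]), 'qd': array([8.50239750e-04, 1.22308745e-05, 3.11839352e-04, 1.59703305e-03,
       7.37963649e-05, 1.58183990e-03]), 'tau': array([-1.93159234e-03, -4.42353272e+01, -1.78024238e+01, -9.41050962e-05,
        8.31622048e-03, -5.61610108e-06]), 'tcp_pos': array([ 0.26140864, -0.56692679,  0.24433747]), 'tool_rot': array([ 9.76782960e-01,  2.14228504e-01, -6.10115479e-05, -1.09248703e-03]), 'force': array([-0.60342924,  0.53301651, -0.11082562]), 'ft_torque': array([0.04370768, 0.07485099, 0.01205309]), 'gripper_force': 0.0, 'finger_gap': 0.9999885590784107} 0.014
scene {'image': ((384, 512, 3), np.uint8(0), np.uint8(255)), 'z_map': ((384, 512), np.float32(0.0), np.float32(3.9969032)), 'fov_y': 56.362302585737474, 'cx': 253.82086443343593, 'cy': 189.60299840708822, 'extrinsics': array([[ 0.68497862,  0.41643539, -0.59781758,  0.01179288],
       [-0.72852531,  0.38313742, -0.56785261, -0.52068768],
       [-0.00742764,  0.82449214,  0.56582466,  0.52
[... 386 characters left out ...]
76212381, -0.77577745],
       [ 0.02242735,  0.76329269,  0.64566345,  0.67708349],
       [ 0.        ,  0.        ,  0.        ,  1.        ]])}
wrist {'image': ((384, 512, 3), np.uint8(0), np.uint8(242)), 'z_map': ((384, 512), np.float32(0.0), np.float32(1.641054)), 'fov_y': 71.07970035696582, 'cx': 258.2295316808462, 'cy': 189.16179503527232, 'mount': array([[-1.59836883e-04,  9.48924531e-01,  3.15503103e-01,
         8.02400548e-02],
       [ 9.99997624e-01,  8.37525766e-04, -2.01238034e-03,
        -5.26068091e-04],
       [-2.17383905e-03,  3.15502032e-01, -9.48922411e-01,
        -1.28746448e-01],
       [ 0.00000000e+00,  0.00000000e+00,  0.00000000e+00,
         1.00000000e+00]])}
```

View pics/scene0.png

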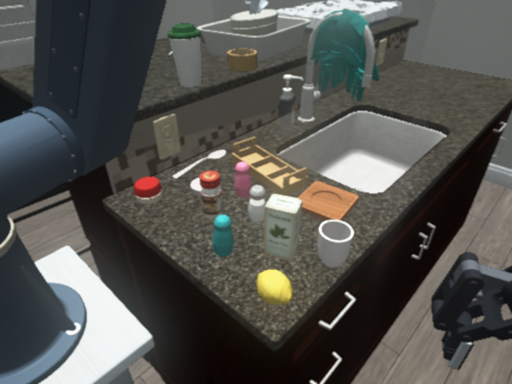

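View pics/side0.png

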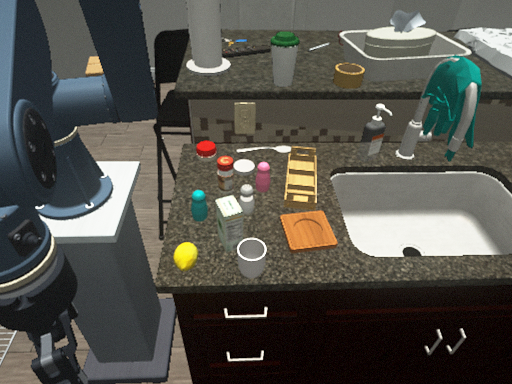

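The side picture shows the pale caddy (301,175) and the board (308,230) beside each other. The coaster is the white disc (243,166) behind the jar (225,172). The cup is at (251,258), the carton at (230,222), and the spoon, red timer and lemon lie clear. There are three shaker shapes: turquoise (199,205), grey/white (247,198) and pink (263,177). The grey-topped one with white contents at (247,198) fits the description, and I'll confirm it in a crop.

```bash
cat >> h.py <<'E'
def pts(d,E=None):
    z=d['z_map']; H,W=z.shape; f=H/2/np.tan(np.radians(float(d['fov_y']))/2)
    v,u=np.mgrid[:H,:W]
    P=np.stack([(u-d['cx'])/f*z,-(v-d['cy'])/f*z,-z],-1)
    if E is None: E=d['extrinsics']
    P=P@E[:3,:3].T+E[:3,3]; P[z==0]=np.nan
    return P
def wristE(d):
    from scipy.spatial.transform import Rotation as R
    T=np.eye(4); T[:3,:3]=R.from_quat(d['state']['tool_rot']).as_matrix(); T[:3,3]=d['state']['tcp_pos']
    return T@d['mount']
E
python3 - <<'E'
from h import *
d={n:dict(np.load(n+'0.npz')) for n in('scene','side')}
S=0.001; x0,y0=0.25,-0.5
for n in d:
    P=pts(d[n]); I=d[n]['image']
    ok=(P[...,2]>-.02)&(P[...,2]<.2)&(P[...,0]>.2)&(P[...,0]<1)&(P[...,1]>-.6)&(P[...,1]<.3)
    flat=ok&(abs(P[...,2])<.01); print(n,'table z',np.median(P[flat][:,2]), flat.sum())
    hsv=cv2.cvtColor(I,cv2.COLOR_RGB2HSV)
    m=(ok&(P[...,2]>.007)).astype(np.uint8)
    k,l,st,c=cv2.connectedComponentsWithStats(m,connectivity=4)
    for i in range(1,k):
        if st[i,4]<40: continue
        Q=P[l==i]; top=Q[Q[:,2]>np.percentile(Q[:,2],98)-.006]
        print(np.round(c[i]),st[i,4],'min',Q.min(0).round(3),'max',Q.max(0).round(3),'topmean',top.mean(0).round(3), I[l==i].mean(0).round())
s=d['side']['image'][135:285,180:350]
c=d['scene']['image'][130:300,180:360]
a=cv2.resize(s[20:110,0:100],(400,360),interpolation=2); b=cv2.resize(c[20:120,0:100],(360,360),interpolation=2)
cv2.imwrite('pics/crop.png',np.hstack([a,b])[...,::-1])
E
```

```text
scene table z 0.00039232983442016867 24466
[198. 128.] 11279 min [0.304 0.123 0.007] max [0.998 0.3   0.2  ] topmean [0.652 0.229 0.195] [75. 68. 61.]
[293. 206.] 7613 min [ 0.409 -0.309  0.007] max [0.712 0.152 0.128] topmean [ 0.439 -0.191  0.125] [152. 134. 116.]
[196. 163.] 76 min [0.495 0.202 0.007] max [0.608 0.225 0.017] topmean [0.549 0.208 0.013] [210. 210. 205.]
[214. 210.] 1692 min [ 0.339 -0.122  0.007] max [0.49  0.143 0.108] topmean [0.426 0.009 0.106] [100. 108. 101.]
[274. 287.] 998 min [ 0.313 -0.291  0.013] max [ 0.364 -0.215  0.057] topmean [ 0.339 -0.255  0.053] [209. 198.  95.]
side table z -0.0013822738591547368 22538
[292. 118.] 10839 min [0.274 0.122 0.007] max [1.    0.266 0.2  ] topmean [0.639 0.23  0.196] [79. 71. 61.]
[262. 148.] 44 min [0.509 0.199 0.007] max [0.594 0.213 0.015] topmean [0.551 0.206 0.012] [201. 199. 189.]
[302. 180.] 1151 min [ 0.59  -0.084  0.007] max [0.714 0.216 0.059] topmean [0.648 0.009 0.054] [144. 118.  74.]
[231. 172.] 772 min [ 0.406 -0.014  0.007] max [0.515 0.141 0.107] topmean [0.429 0.008 0.104] [164. 135. 121.]
[263. 177.] 344 min [ 0.516 -0.011  0.007] max [0.557 0.024 0.089] topmean [0.536 0.011 0.085] [159.  93. 110.]
[240. 232.] 2504 min [ 0.411 -0.312  0.007] max [ 0.523 -0.073  0.126] topmean [ 0.442 -0.192  0.124] [147. 148. 138.]
[199. 205.] 403 min [ 0.34  -0.125  0.007] max [ 0.382 -0.091  0.089] topmean [ 0.363 -0.105  0.085] [ 33. 114. 109.]
[308. 231.] 1712 min [ 0.574 -0.232  0.007] max [ 0.706 -0.098  0.018] topmean [ 0.64  -0.17   0.014] [212. 136.  68.]
[186. 256.] 549 min [ 0.315 -0.293  0.01 ] max [ 0.369 -0.227  0.056] topmean [ 0.343 -0.257  0.051] [215. 203.  43.]
```

View pics/crop.png

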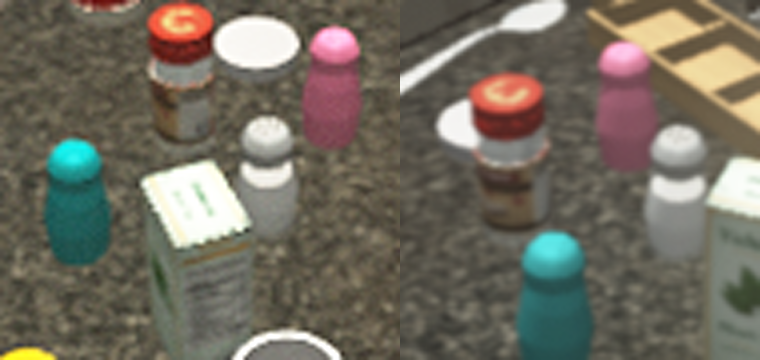

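The crop confirms it: the grey-domed glass shaker with white contents, at side (247,198), is the right one. The turquoise and pink ones are look-alikes. Next I fit each object.

```bash
cat >> h.py <<'E'
def region(P,x,y,z):
    return (P[...,0]>x[0])&(P[...,0]<x[1])&(P[...,1]>y[0])&(P[...,1]<y[1])&(P[...,2]>z[0])&(P[...,2]<z[1])
def meas(P,name,x,y,z):
    Q=P[region(P,x,y,z)]
    if len(Q)<15: print(name,'few',len(Q)); return
    c,r=cv2.minEnclosingCircle(Q[:,:2].astype(np.float32)); rc,wh,a=cv2.minAreaRect(Q[:,:2].astype(np.float32))
    print(name,len(Q),'mec',np.round(c,4),round(2*r,4),'rect',np.round(rc,4),np.round(wh,4),round(a,1),'mean',Q.mean(0).round(4))
REG={'carton':((.38,.5),(-.26,-.14),(.118,.135)),'cup':((.42,.56),(-.34,-.22),(.07,.09)),
'shaker':((.45,.515),(-.12,-.05),(.075,.1)),'jar':((.38,.48),(-.03,.05),(.1,.115)),'pinktop':((.5,.57),(-.03,.05),(.07,.095)),
'coaster':((.44,.55),(.05,.16),(.009,.022)),'board':((.55,.75),(-.24,-.0801),(.0135,.021)),
'caddy_end':((.57,.75),(-.08,.2),(.048,.07)),'caddy_long':((.57,.75),(-.1,.2),(.022,.07)),'recess':((.6,.68),(-.21,-.12),(.0,.0135)),'timer':((.38,.46),(.1,.2),(.04,.06))}
E
python3 - <<'E'
from h import *
for n in('scene','side'):
    d=dict(np.load(n+'0.npz')); P=pts(d); print(n)
    for k,v in REG.items(): meas(P,k,*v)
    ok=region(P,(.57,.75),(-.1,.18),(.022,.07));
E
```

```text
scene
carton 558 mec [ 0.4411 -0.188 ] 0.0737 rect [ 0.4408 -0.1884] [0.0468 0.0602] 21.2 mean [ 0.4383 -0.1909  0.1246]
cup 340 mec [ 0.4716 -0.2605] 0.1148 rect [ 0.481 -0.257] [0.0634 0.108 ] 24.6 mean [ 0.4853 -0.2744  0.0757]
shaker 147 mec [ 0.4842 -0.0804] 0.0343 rect [ 0.482  -0.0819] [0.025 0.033] 42.0 mean [ 0.4804 -0.0845  0.0835]
jar 206 mec [0.4276 0.0115] 0.0446 rect [0.4269 0.011 ] [0.0425 0.0421] 46.1 mean [0.4257 0.0087 0.1059]
pinktop 141 mec [0.5339 0.016 ] 0.0339 rect [0.5319 0.014 ] [0.028  0.0317] 44.0 mean [0.5299 0.0114 0.0815]
coaster 109 mec [0.4706 0.1179] 0.0626 rect [0.4654 0.1213] [0.0624 0.0236] 56.0 mean [0.4647 0.1174 0.015 ]
board 1042 mec [ 0.641  -0.1585] 0.1695 rect [ 0.6391 -0.1543] [0.1223 0.1388] 7.0 mean [ 0.6387 -0.1689  0.0162]
caddy_end 181 mec [0.6496 0.0357] 0.2345 rect [0.6515 0.0356] [0.2265 0.0767] 80.3 mean [0.6475 0.0239 0.0545]
caddy_long 914 mec [0.6499 0.0343] 0.2386 rect [0.6509 0.036 ] [0.2269 0.0894] 80.4 mean [0.6476 0.0292 0.0344]
recess 388 mec [ 0.6441 -0.1611] 0.0719 rect [ 0.6437 -0.161 ] [0.0675 0.0701] 35.6 mean [ 0.644
[... 646 characters left out ...]
51] 22.3 mean [0.5356 0.0078 0.0806]
coaster 224 mec [0.4845 0.1087] 0.0691 rect [0.4832 0.1081] [0.0626 0.065 ] 73.0 mean [0.483  0.1055 0.0129]
board 930 mec [ 0.6379 -0.1589] 0.171 rect [ 0.6387 -0.1549] [0.1202 0.1426] 8.0 mean [ 0.6401 -0.1688  0.0149]
caddy_end 142 mec [0.6477 0.0352] 0.2338 rect [0.6508 0.0332] [0.2285 0.0753] 80.0 mean [0.6464 0.0232 0.0534]
caddy_long 691 mec [0.6529 0.0341] 0.241 rect [0.6514 0.0331] [0.2286 0.0868] 79.9 mean [0.6503 0.0205 0.0354]
recess 547 mec [ 0.6449 -0.1645] 0.1114 rect [ 0.6399 -0.1642] [0.0871 0.0797] 88.9 mean [ 0.6406 -0.1621  0.01  ]
timer 29 mec [0.3826 0.1706] 0.0384 rect [0.3865 0.1703] [0.038  0.0116] 86.4 mean [0.3854 0.1672 0.0455]
```

```bash
cat >> h.py <<'E'
def go(x,y,z,psi):
    "tool-frame shift (mm) and turn (deg) from the measured pose to a down-pointing pose with tool x at yaw psi (deg)"
    from scipy.spatial.transform import Rotation as R
    s=manip.sense(); A=R.from_quat(s['tool_rot'])
    d=A.inv().apply(np.array([x,y,z])-s['tcp_pos'])
    p=np.radians(psi); B=R.from_matrix(np.array([[np.cos(p),np.sin(p),0],[np.sin(p),-np.cos(p),0],[0,0,-1]]))
    ax=A.as_matrix()
    rv=np.degrees((A.inv()*B).as_rotvec())
    print('t',round(s['t'],2),'at',s['tcp_pos'].round(4),'yaw',np.degrees(np.arctan2(ax[1,0],ax[0,0])).round(1),'shift mm',(d*1000).round(1),'turn',rv.round(2),'q',s['q'].round(2),'gap',round(s['finger_gap'],3),'F',s['force'].round(1))
E
python3 - <<'E'
from h import *
d=dict(np.load('wrist0.npz')); P=pts(d,d['mount'])
m=(P[...,2]<.05)&(P[...,2]>-.2)
k,l,st,c=cv2.connectedComponentsWithStats(m.astype(np.uint8))
for i in range(1,k):
    if st[i,4]>30:
        Q=P[l==i]; print(c[i].round(),st[i],Q.min(0).round(4),Q.max(0).round(4), np.percentile(Q[:,2],[50,90,98]).round(4))
go(.484,.108,.2,0)
for n in('scene','side'):
    P=pts(dict(np.load(n+'0.npz'))); meas(P,n,(.4,.56),(-.34,-.235),(.066,.085)); meas(P,n+'bar',(.3,.7),(.1,.3),(.05,.19)); print(np.nanpercentile(P[region(P,(.3,.7),(.1,.4),(.05,.4))],[1,50,99],axis=0).round(3))
E
```

```text
[258. 336.] [    0   241   512   143 36981] [-0.0144 -0.0749 -0.0851] [0.0202 0.0742 0.0012] [-0.064  -0.0349 -0.0104]
t 0.15 at [ 0.2615 -0.5671  0.2445] yaw 24.7 shift mm [ 484.6 -519.9   45.6] turn [-0.1   0.   24.74] q [-1.32  0.53  1.43  0.    1.18 -0.18] gap 0.999 F [-0.6 -0.5  1.1]
scene 412 mec [ 0.4908 -0.277 ] 0.0655 rect [ 0.4908 -0.2779] [0.0627 0.0622] 18.5 mean [ 0.49   -0.2785  0.0736]
scenebar 4906 mec [0.5009 0.2163] 0.4246 rect [0.5004 0.2104] [0.1386 0.4051] 85.1 mean [0.5033 0.2515 0.1106]
[[0.309 0.165 0.051]
 [0.552 0.257 0.16 ]
 [0.695 0.379 0.356]]
side 265 mec [ 0.4911 -0.2791] 0.0649 rect [ 0.4922 -0.2789] [0.0633 0.0614] 87.9 mean [ 0.4913 -0.2799  0.0733]
sidebar 4274 mec [0.5012 0.1991] 0.4134 rect [0.5003 0.2069] [0.1283 0.402 ] 87.3 mean [0.5022 0.2503 0.1178]
[[0.307 0.226 0.053]
 [0.476 0.258 0.204]
 [0.695 0.395 0.391]]
```

View pics/wrist0.png

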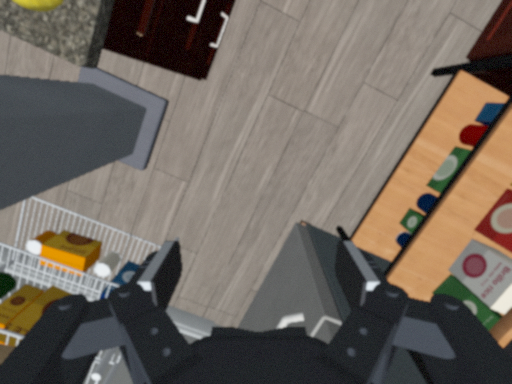

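The wrist picture shows both open fingertips at the bottom, about (165,255) and (350,250). Depth puts them at the TCP plane when open, so the 14 mm overhang applies when the fingers are shut. Now over to the coaster.

Call:
{"name": "drive_tool", "arguments": {"plan": [[0.033, -0.035, 0, 0, 0, 0, 1], [0.033, -0.035, 0, 0, 0, 0, 1], [0.033, -0.035, 0, 0, 0, 0, 1], [0.033, -0.035, 0, 0, 0, 0, 1], [0.033, -0.035, 0, 0, 0, 0, 1], [0.033, -0.035, 0, 0, 0, 0, 1], [0.033, -0.035, 0, 0, 0, 0, 1], [0.033, -0.035, 0, 0, 0, 0, 1], [0.033, -0.035, 0, 0, 0, 0, 1], [0.033, -0.035, 0, 0, 0, 0, 1]]}}

```text
t: 1.15
tcp_pos: [0.415, -0.1098, 0.2454]
tool_rot: [0.977, 0.214, 0.0, 0.0]
force: [-0.1, 0.2, 0.6]
finger_gap: 0.997
gripper_force: 0.0
```

Call:
{"name": "drive_tool", "arguments": {"plan": [[0.033, -0.035, 0, 0, 0, 0, 1], [0.033, -0.035, 0, 0, 0, 0, 1], [0.031, -0.035, 0, 0, 0, 0, 1], [0.031, -0.035, 0, 0, 0, 0, 1], [0.027, -0.03, 0, 0, 0, 0, 1], [0, 0, 0.03, 0, 0, 8.2, 1], [0, 0, 0.03, 0, 0, 8.2, 1], [0, 0, 0.03, 0, 0, 8.3, 1], [0, 0, 0, 0, 0, 0, 1]]}}

```text
t: 2.05
tcp_pos: [0.4815, 0.1078, 0.1521]
tool_rot: [1.0, 0.001, -0.004, -0.0]
force: [-1.3, -0.4, -0.6]
finger_gap: 0.999
gripper_force: 0.0
```

```bash
cat >> h.py <<'E'
def wmeas(save,names=(),extra={}):
    d=snap('wrist',save); P=pts(d,wristE(d))
    for n in names: meas(P,n,*{**REG,**extra}[n])
    return d,P
E
python3 - <<'E'
from h import *
d,P=wmeas('w1.png',['coaster','jar','timer']); 
Q=P[abs(P[...,2])<.008]; print('table',np.median(Q[:,2]))
go(.484,.1095,.0145,0)
E
```

```text
coaster 3052 mec [0.4836 0.1085] 0.0661 rect [0.484  0.1087] [0.0645 0.0646] 0.2 mean [0.4851 0.1086 0.015 ]
jar 919 mec [0.4341 0.0068] 0.0418 rect [0.4378 0.002 ] [0.0412 0.0186] 37.3 mean [0.4396 0.0046 0.1059]
timer 516 mec [0.3805 0.1694] 0.0414 rect [0.387  0.1694] [0.0412 0.0138] 89.7 mean [0.3867 0.1706 0.0461]
table 0.0003209167375949895
t 2.1 at [0.483  0.1077 0.1539] yaw 0.2 shift mm [  1.7  -1.8 139.4] turn [-0.    0.29  0.21] q [-0.01  0.5   1.84  0.    0.81  1.56] gap 0.997 F [ 0.6  0.3 -0.2]
```

Call:
{"name": "drive_tool", "arguments": {"plan": [[0.001, -0.001, 0.045, 0, 0.3, 0, 1], [0, 0, 0.045, 0, 0, 0, 1], [0, 0, 0.03, 0, 0, 0, 1], [0, 0, 0.012, 0, 0, 0, 1], [0, 0, 0.007, 0, 0, 0, 1], [0, 0, 0, 0, 0, 0, 1], [0, 0, 0, 0, 0, 0, 1]], "newtons": 40}}

```text
t: 2.8
tcp_pos: [0.4872, 0.1086, 0.0178]
tool_rot: [1.0, 0.001, 0.004, 0.0]
force: [0.0, -0.3, -0.0]
finger_gap: 1.003
gripper_force: 0.0
```

Run:
```python
from h import *
go(.4838,.1086,.0145,0)
```

```text
t 2.8 at [0.4872 0.1086 0.0178] yaw 0.1 shift mm [-3.4  0.   3.2] turn [ 0.   -0.47  0.07] q [-0.    0.76  1.9   0.    0.47  1.56] gap 1.003 F [ 0.  -0.3 -0. ]
```

Call:
{"name": "drive_tool", "arguments": {"plan": [[-0.0034, 0, 0.0032, 0, -0.4, 0, 1], [0, 0, 0, 0, 0, 0, 1], [0, 0, 0, 0, 0, 0, -0.2], [0, 0, 0, 0, 0, 0, -0.2], [0, 0, 0, 0, 0, 0, -0.2], [0, 0, 0, 0, 0, 0, -0.2]], "newtons": 40}}

```text
t: 3.4
tcp_pos: [0.4828, 0.1087, 0.0141]
tool_rot: [1.0, 0.0, -0.0, 0.0]
force: [-0.7, 0.6, 8.1]
finger_gap: 0.747
gripper_force: 41.8
```

Run:
```python
from h import *
go(.484,.1086,.2,0)
```

```text
t 3.4 at [0.4828 0.1087 0.0141] yaw 0.1 shift mm [ 1.100e+00  1.000e-01 -1.859e+02] turn [0.   0.04 0.06] q [-0.    0.77  1.91 -0.    0.47  1.57] gap 0.747 F [-0.7  0.6  8.1]
```

Call:
{"name": "drive_tool", "arguments": {"plan": [[0, 0, -0.01, 0, 0, 0, -0.2], [0, 0, -0.045, 0, 0, 0, -0.2], [0, 0, -0.048, 0, 0, 0, -0.2], [0, 0, -0.048, 0, 0, 0, -0.2], [0.02, 0.034, 0, 0, 0, 0, -0.2], [0.02, 0.034, 0, 0, 0, 0, -0.2], [0.02, 0.034, 0, 0, 0, 0, -0.2], [0.02, 0.034, 0, 0, 0, 0, -0.2], [0.02, 0.034, 0, 0, 0, 0, -0.2], [0.02, 0.034, 0, 0, 0, 0, -0.2]]}}

```text
t: 4.4
tcp_pos: [0.603, -0.0965, 0.1641]
tool_rot: [1.0, 0.0, -0.001, -0.0]
force: [0.6, 0.2, -1.9]
finger_gap: 0.743
gripper_force: 45.4
```

Call:
{"name": "drive_tool", "arguments": {"plan": [[0.02, 0.034, 0, 0, 0, 0, -0.2], [0.02, 0.033, 0, 0, 0, 0, -0.2], [0, 0, 0.03, 0, 0, 0, -0.2], [0, 0, 0.02, 0, 0, 0, -0.2], [0, 0, 0, 0, 0, 0, -0.2], [0, 0, 0, 0, 0, 0, -0.2]]}}

```text
t: 5.0
tcp_pos: [0.6425, -0.162, 0.1137]
tool_rot: [1.0, 0.0, -0.002, -0.0]
force: [0.1, 0.3, -2.0]
finger_gap: 0.747
gripper_force: 45.4
```

Run:
```python
from h import *
d,P=wmeas('w2.png',['board','recess'])
go(.6425,-.162,.0255,0)
T=np.linalg.inv(wristE(d)@np.linalg.inv(d['mount'])); Pt=P@T[:3,:3].T+T[:3,3]
# held coaster in tool frame: bright pale pixels near the tip
I=d['image'].astype(int); m=(I.min(-1)>140)&(Pt[...,2]>-.02)&(Pt[...,2]<.03)
Q=Pt[m]; print(len(Q),Q.min(0).round(4),Q.max(0).round(4),Q.mean(0).round(4))
```

```text
board 8304 mec [ 0.643  -0.1581] 0.1693 rect [ 0.6447 -0.1536] [0.1097 0.1418] 7.1 mean [ 0.6693 -0.1652  0.0161]
recess 2401 mec [ 0.6412 -0.1647] 0.0731 rect [ 0.6546 -0.1653] [0.0727 0.0434] 87.4 mean [ 0.6561 -0.1654  0.0111]
t 5.05 at [ 0.6433 -0.1621  0.1147] yaw 0.1 shift mm [-0.7 -0.2 89.2] turn [0.02 0.05 0.06] q [-0.41  0.73  1.43 -0.    0.98  1.16] gap 0.744 F [-0.4 -0.7 -1. ]
10207 [-0.1117 -0.1899 -0.0027] [0.0335 0.0323 0.03  ] [-0.0006 -0.0064  0.0003]
```

View pics/w2.png

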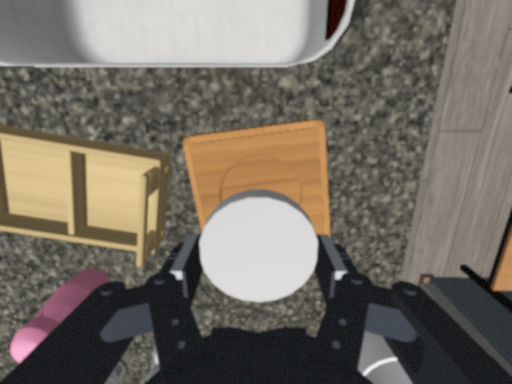

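```bash
cat >> h.py <<'E'
def circ(Q,r,c0):
    "robust centre of a circle of known radius through rim points"
    from scipy.optimize import least_squares
    return least_squares(lambda c:np.hypot(*(Q[:,:2]-c).T)-r,c0,loss='soft_l1',f_scale=.0007)
def rim(mask):
    cs,_=cv2.findContours(mask.astype(np.uint8),cv2.RETR_EXTERNAL,cv2.CHAIN_APPROX_NONE)
    c=max(cs,key=cv2.contourArea)[:,0]; return c
E
python3 - <<'E'
from h import *
d,P=wmeas(None); E=wristE(d); print(d['state']['tcp_pos'])
M=np.linalg.inv(E@np.linalg.inv(d['mount'])); Pt=P@M[:3,:3].T+M[:3,3]
I=d['image'].astype(int)
m=(I.min(-1)>130)&(abs(Pt[...,0])<.045)&(abs(Pt[...,1])<.045)&(Pt[...,2]>-.012)&(Pt[...,2]<.02)
c=rim(m); Q=Pt[c[:,1],c[:,0]]
top=Pt[m]; print('top z tool',np.median(top[:,2]))
Q=Q[abs(Q[:,2]-np.median(top[:,2]))<.003]
r=circ(Q,.033,[0,0]); print('coaster in tool',r.x.round(4),np.abs(r.fun).mean(),len(Q))
A=np.c_[top[:,:2],np.ones(len(top))]; k=np.abs(top[:,2]-np.median(top[:,2]))<.002; print('tilt plane',np.linalg.lstsq(A[k],top[k,2],rcond=None)[0].round(4))
g=region(P,(.59,.69),(-.22,-.115),(.006,.0135)); c=rim(g); Q=P[c[:,1],c[:,0]]
Q=Q[Q[:,0]>.645]
r=circ(Q,.0362,[.643,-.163]); print('recess',r.x.round(4),np.abs(r.fun).mean(),len(Q))
b=region(P,(.55,.75),(-.25,-.08),(.0145,.02)); c=rim(b); meas(P,'b',(.55,.75),(-.25,-.1),(.0145,.02))
for n in('scene','side'):
    p=pts(dict(np.load(n+'0.npz'))); dz={'scene':.0004,'side':-.0014}[n]
    g=region(p,(.59,.69),(-.22,-.115),(.004,.0135+dz)); c=rim(g); q=p[c[:,1],c[:,0]]; r=circ(q,.0362,[.643,-.163]); print(n,'recess',r.x.round(4),np.abs(r.fun).mean(),len(q))
E
```

```text
[ 0.64325416 -0.16214652  0.11469892]
top z tool -0.0007130499159009318
coaster in tool [0.001  0.0002] 0.0007315036448696236 298
tilt plane [-0.0004 -0.0007 -0.0007]
recess [ 0.6394 -0.1649] 0.006135714427345014 132
b 7946 mec [ 0.6464 -0.1648] 0.1569 rect [ 0.6475 -0.1638] [0.1064 0.12  ] 7.2 mean [ 0.6694 -0.1659  0.0161]
scene recess [ 0.6438 -0.161 ] 0.002450699179473275 68
side recess [ 0.6411 -0.1621] 0.0017921086232879234 72
```

The picture shows the held coaster (258,245) level in the fingers, partly hiding the recess (260,190) in the board. I'll back off in x to see the whole recess.

Call:
{"name": "drive_tool", "arguments": {"plan": [[-0.04, 0, 0, 0, 0, 0, -0.2], [-0.03, 0.002, 0, 0, 0, 0, -0.2], [0, 0, 0, 0, 0, 0, -0.2], [0, 0, 0, 0, 0, 0, -0.2]]}}

```text
t: 5.5
tcp_pos: [0.5739, -0.1647, 0.1157]
tool_rot: [1.0, 0.0, 0.001, 0.001]
force: [0.9, -0.7, -1.2]
finger_gap: 0.74
gripper_force: 45.4
```

Run:
```python
from h import *
d,P=wmeas(None); print(d['state']['tcp_pos'])
g=region(P,(.59,.69),(-.22,-.115),(.006,.0135)); c=rim(g); Q=P[c[:,1],c[:,0]]
r=circ(Q,.0362,[.641,-.1645]); print('recess',r.x.round(4),np.abs(r.fun).mean(),len(Q),Q.min(0),Q.max(0))
meas(P,'board',(.55,.75),(-.25,-.1),(.0145,.02)); meas(P,'tbl',(.55,.75),(-.25,-.1),(-.01,.006))
go(.641-.001,-.1647,.04,0)
```

```text
[ 0.57386935 -0.16469457  0.1156913 ]
recess [ 0.6407 -0.1648] 0.00018852166130736112 253 [ 0.60424626 -0.20121291  0.00954587] [ 0.67698461 -0.1283615   0.01349013]
board 15528 mec [ 0.6409 -0.165 ] 0.1643 rect [ 0.6407 -0.1648] [0.1202 0.1202] 7.4 mean [ 0.6472 -0.1649  0.0162]
tbl 13317 mec [ 0.6393 -0.1749] 0.2319 rect [ 0.6392 -0.175 ] [0.1784 0.15  ] 0.0 mean [ 6.675e-01 -1.914e-01  3.000e-04]
t 5.55 at [ 0.5748 -0.1649  0.1156] yaw 0.0 shift mm [65.  -0.3 75.8] turn [ 0.11 -0.15  0.04] q [-0.47  0.66  1.61 -0.    0.87  1.1 ] gap 0.749 F [ 0.4 -0.  -0.5]
```

Call:
{"name": "drive_tool", "arguments": {"plan": [[0.035, 0, 0, 0, 0, 0, -0.2], [0.03, 0, 0.015, 0, 0, 0, -0.2], [0, 0, 0.04, 0, 0, 0, -0.2], [0, 0, 0.02, 0, 0, 0, -0.2], [0, 0, 0.006, 0, 0, 0, -0.2], [0, 0, 0, 0, 0, 0, -0.2], [0, 0, 0, 0, 0, 0, -0.2]]}}

```text
t: 6.25
tcp_pos: [0.6393, -0.1647, 0.0342]
tool_rot: [1.0, 0.001, 0.001, 0.001]
force: [0.7, 0.7, -1.2]
finger_gap: 0.746
gripper_force: 45.4
```

Run:
```python
from h import *
go(.6397,-.1646,.0265,0)
```

```text
t 6.25 at [ 0.6393 -0.1647  0.0342] yaw 0.1 shift mm [ 0.4 -0.1  7.7] turn [ 0.07 -0.07  0.06] q [-0.42  0.84  1.47 -0.    0.83  1.15] gap 0.746 F [ 0.7  0.7 -1.2]
```

Call:
{"name": "drive_tool", "arguments": {"plan": [[0.0003, 0, 0.003, 0, 0, 0, -0.2], [0, 0, 0.003, 0, 0, 0, -0.2], [0, 0, 0.002, 0, 0, 0, -0.2], [0, 0, 0, 0, 0, 0, -0.2], [0, 0, 0, 0, 0, 0, -0.2]]}}

```text
t: 6.75
tcp_pos: [0.6383, -0.1644, 0.0253]
tool_rot: [1.0, 0.0, -0.0, 0.0]
force: [-0.4, -0.1, 1.4]
finger_gap: 0.745
gripper_force: 45.6
```

Run:
```python
from h import *
go(.6397,-.1646,.0252,0)
```

```text
t 6.75 at [ 0.6383 -0.1644  0.0253] yaw 0.0 shift mm [1.4 0.2 0.1] turn [0.02 0.06 0.03] q [-0.42  0.86  1.47 -0.    0.81  1.15] gap 0.745 F [-0.4 -0.1  1.4]
```

Call:
{"name": "drive_tool", "arguments": {"plan": [[0, 0, 0, 0, 0, 0, 1], [0, 0, 0, 0, 0, 0, 1], [0, 0, 0, 0, 0, 0, 1], [0, 0, -0.03, 0, 0, 0, 1], [0, 0, -0.04, 0, 0, 0, 1], [-0.03, 0, -0.04, 0, 0, 0, 1], [-0.03, 0, -0.03, 0, 0, 0, 1], [0, 0, 0, 0, 0, 0, 1], [0, 0, 0, 0, 0, 0, 1]]}}

```text
t: 7.65
tcp_pos: [0.5786, -0.1645, 0.1659]
tool_rot: [1.0, 0.0, 0.0, 0.0]
force: [0.7, -0.5, -0.2]
finger_gap: 0.997
gripper_force: 0.0
```

Run:
```python
from h import *
d,P=wmeas('w3.png')
g=region(P,(.59,.69),(-.22,-.115),(.0225,.035)); c=rim(g); Q=P[c[:,1],c[:,0]]; r=circ(Q,.033,[.641,-.1645]); print('coaster',r.x.round(4),np.abs(r.fun).mean())
T=P[g]; k=T[:,2]>.024; A=np.c_[T[:,:2]-r.x,np.ones(len(T))][k]; print(np.linalg.lstsq(A,T[k,2],rcond=None)[0].round(4))
meas(P,'shaker',*REG['shaker']); meas(P,'caddyend',(.6,.75),(-.1,.2),(.05,.07))
go(.491,-.278,.2,0)
```

```text
coaster [ 0.6391 -0.165 ] 0.0008386093770509912
[ 0.0006 -0.0013  0.0262]
shaker 322 mec [ 0.4869 -0.0863] 0.0276 rect [ 0.4844 -0.0917] [0.0131 0.0274] 65.6 mean [ 0.4873 -0.0916  0.0834]
caddyend 679 mec [ 0.636  -0.0733] 0.0726 rect [ 0.6358 -0.074 ] [0.0052 0.0724] 80.0 mean [ 0.6375 -0.0749  0.0563]
t 7.7 at [ 0.5787 -0.1644  0.1648] yaw 0.0 shift mm [-87.8 113.6 -35.1] turn [0.01 0.06 0.02] q [-0.46  0.6   1.57 -0.    0.98  1.11] gap 0.997 F [0.4 0.4 0.5]
```

Call:
{"name": "drive_tool", "arguments": {"plan": [[-0.029, 0.038, -0.012, 0, 0, 0, 1], [-0.029, 0.038, -0.012, 0, 0, 0, 1], [-0.03, 0.038, -0.012, 0, 0, 0, 1], [0, 0, 0, 0, 0, 8.55, 1], [0, 0, 0, 0, 0, 8.55, 1], [0, 0, 0, 0, 0, 8.55, 1], [0, 0, 0, 0, 0, 8.55, 1], [0, 0, 0, 0, 0, 8.55, 1], [0, 0, 0, 0, 0, 8.55, 1], [0, 0, 0, 0, 0, 8.55, 1]]}}

```text
t: 8.7
tcp_pos: [0.491, -0.2783, 0.199]
tool_rot: [0.865, -0.501, -0.002, 0.0]
force: [0.7, -0.0, 0.6]
finger_gap: 0.996
gripper_force: 0.0
```

Run:
```python
from h import *
d,P=wmeas('w4.png')
meas(P,'cup',(.43,.56),(-.34,-.22),(.072,.085));
g=region(P,(.45,.53),(-.33,-.235),(.072,.085)); c=rim(g); Q=P[c[:,1],c[:,0]]; r=circ(Q,.0318,[.491,-.278]); print('cup',r.x.round(4),np.abs(r.fun).mean())
meas(P,'carton',*REG['carton'])
go(r.x[0],r.x[1],.047,-60)
```

```text
cup 926 mec [ 0.4738 -0.2611] 0.1136 rect [ 0.4826 -0.2586] [0.0631 0.1069] 24.6 mean [ 0.4868 -0.2731  0.0772]
cup [ 0.4917 -0.2785] 0.0005780932830013387
carton 2632 mec [ 0.4432 -0.1898] 0.0723 rect [ 0.4423 -0.1896] [0.0454 0.0604] 21.4 mean [ 0.4441 -0.193   0.1246]
t 8.75 at [ 0.491  -0.2783  0.1991] yaw -60.4 shift mm [  1.1  -0.9 152.1] turn [ 0.13  0.19 -0.36] q [-0.71  0.51  1.63 -0.    1.01  1.91] gap 0.999 F [ 0.5 -0.1  0.5]
```

Call:
{"name": "drive_tool", "arguments": {"plan": [[0.001, -0.001, 0.045, 0.1, 0.2, -0.3, 1], [0, 0, 0.045, 0, 0, 0, 1], [0, 0, 0.04, 0, 0, 0, 1], [0, 0, 0.02, 0, 0, 0, 1], [0, 0, 0, 0, 0, 0, 1], [0, 0, 0, 0, 0, 0, -0.3], [0, 0, 0, 0, 0, 0, -0.3], [0, 0, 0, 0, 0, 0, -0.3], [0, 0, 0, 0, 0, 0, -0.3], [0, 0, 0, 0, 0, 0, -0.3]], "newtons": 35}}

```text
t: 9.75
tcp_pos: [0.4922, -0.2791, 0.0519]
tool_rot: [0.868, -0.496, 0.002, 0.001]
force: [-0.0, 0.3, -1.0]
finger_gap: 0.722
gripper_force: 38.4
```

Run:
```python
from h import *
go(.4917,-.2785,.18,-60)
```

```text
t 9.75 at [ 0.4922 -0.2791  0.0519] yaw -59.5 shift mm [  -0.3   -0.  -128.1] turn [-0.04 -0.22  0.5 ] q [-0.71  0.74  1.72 -0.    0.68  1.9 ] gap 0.722 F [-0.   0.3 -1. ]
```

Call:
{"name": "drive_tool", "arguments": {"plan": [[0, 0, -0.02, 0, 0, 0, -0.3], [0, 0, -0.04, 0, 0, 0, -0.3], [0, 0, -0.03, 0, 0, 0, -0.3], [-0.0064, -0.046, 0, 0, 0, 0, -0.3], [-0.0064, -0.046, 0, 0, 0, 0, -0.3], [-0.0064, -0.046, 0, 0, 0, 0, -0.3], [-0.0064, -0.046, 0, 0, 0, 0, -0.3], [0, 0, 0, 0, 0, 0, -0.3], [0, 0, 0, 0, 0, 0, -0.3]]}}

```text
t: 10.65
tcp_pos: [0.6375, -0.1621, 0.1409]
tool_rot: [0.869, -0.495, 0.001, 0.001]
force: [-1.0, -0.1, -0.5]
finger_gap: 0.722
gripper_force: 39.3
```

Run:
```python
from h import *
d,P=wmeas('w5.png'); s=d['state']
z=s['tcp_pos'][2]-.0519+.078; x,y=s['tcp_pos'][:2]
g=region(P,(x-.045,x+.045),(y-.045,y+.045),(z-.006,z+.006)); c=rim(g); Q=P[c[:,1],c[:,0]]
meas(P,'cuprim',(x-.04,x+.04),(y-.04,y+.04),(z-.006,z+.006))
r=circ(Q,.0318,[x,y]); off=r.x-[x,y]; print('cup-tcp world',off.round(4),np.abs(r.fun).mean(),len(Q))
go(.6393,-.165,.0785,-60)
```

```text
cuprim 4621 mec [ 0.6394 -0.1683] 0.0883 rect [ 0.6348 -0.1665] [0.0737 0.0643] 64.7 mean [ 0.6392 -0.1669  0.166 ]
cup-tcp world [-0.0011 -0.0003] 0.0028825226117190784 508
t 10.7 at [ 0.6366 -0.1629  0.1408] yaw -59.5 shift mm [ 3.  -1.4 62.3] turn [ 0.06 -0.1   0.55] q [-0.42  0.69  1.44 -0.    1.01  2.19] gap 0.721 F [ 0.6 -0.3 -1.2]
```

Call:
{"name": "drive_tool", "arguments": {"plan": [[0.003, -0.0015, 0.03, 0, 0, 0.5, -0.3], [0, 0, 0.02, 0, 0, 0, -0.3], [0, 0, 0.006, 0, 0, 0, -0.3], [0, 0, 0, 0, 0, 0, -0.3], [0, 0, 0, 0, 0, 0, -0.3]]}}

```text
t: 11.2
tcp_pos: [0.6403, -0.1662, 0.0859]
tool_rot: [0.866, -0.501, 0.002, 0.001]
force: [0.4, -0.3, -1.4]
finger_gap: 0.722
gripper_force: 39.2
```

Run:
```python
from h import *
go(.6395,-.165,.0782,-60)
```

```text
t 11.2 at [ 0.6403 -0.1662  0.0859] yaw -60.1 shift mm [-1.5  0.1  7.7] turn [-0.05 -0.2  -0.07] q [-0.42  0.77  1.45 -0.    0.92  2.2 ] gap 0.722 F [ 0.4 -0.3 -1.4]
```

Call:
{"name": "drive_tool", "arguments": {"plan": [[-0.0012, 0, 0.004, 0, -0.2, 0, -0.3], [0, 0, 0.002, 0, 0, 0, -0.3], [0, 0, 0.001, 0, 0, 0, -0.3], [0, 0, 0, 0, 0, 0, -0.3], [0, 0, 0, 0, 0, 0, -0.3]]}}

```text
t: 11.7
tcp_pos: [0.6397, -0.1642, 0.0782]
tool_rot: [0.866, -0.5, -0.0, -0.0]
force: [0.8, -0.9, -1.2]
finger_gap: 0.724
gripper_force: 39.3
```

Run:
```python
from h import *
go(.6395,-.165,.0782,-60)
```

```text
t 11.7 at [ 0.6397 -0.1642  0.0782] yaw -60.0 shift mm [ 0.6  0.6 -0. ] turn [-0.02  0.04  0.  ] q [-0.42  0.78  1.46  0.    0.91  2.2 ] gap 0.724 F [ 0.8 -0.9 -1.2]
```

Call:
{"name": "drive_tool", "arguments": {"plan": [[0.0003, 0.0003, 0.0008, 0, 0, 0, -0.3], [0, 0, 0, 0, 0, 0, -0.3], [0, 0, 0, 0, 0, 0, 1], [0, 0, 0, 0, 0, 0, 1], [0, 0, 0, 0, 0, 0, 1], [0, 0, -0.03, 0, 0, 0, 1], [0, 0, -0.045, 0, 0, 0, 1], [0, 0, -0.045, 0, 0, 0, 1], [0, 0, 0, 0, 0, 0, 1]]}}

```text
t: 12.6
tcp_pos: [0.6439, -0.1666, 0.2048]
tool_rot: [0.866, -0.5, 0.007, -0.001]
force: [0.9, -0.8, 0.1]
finger_gap: 1.002
gripper_force: 0.0
```

Run:
```python
from h import *
d,P=wmeas('w6.png')
z=.104
g=region(P,(.59,.69),(-.215,-.115),(z-.005,z+.006)); c=rim(g); Q=P[c[:,1],c[:,0]]; r=circ(Q,.0318,[.64,-.165]); print('cup',r.x.round(4),np.abs(r.fun).mean(),len(Q),np.median(Q[:,2]))
g=region(P,(.59,.69),(-.22,-.115),(.0235,.03)); Q=P[g]; print('coaster visible',len(Q),Q.mean(0).round(4))
go(.4865,-.086,.19,0)
```

```text
cup [ 0.6387 -0.1634] 0.0005295803344829273 193 0.1035099719868314
coaster visible 423 [ 0.6495 -0.1844  0.026 ]
t 12.65 at [ 0.6419 -0.1658  0.2015] yaw -60.0 shift mm [-146.9   94.8   10.1] turn [ -0.09  -0.5  -60.01] q [-0.42  0.62  1.38  0.    1.13  2.2 ] gap 0.993 F [ 0.1 -0.1 -0.3]
```

View pics/w6.png

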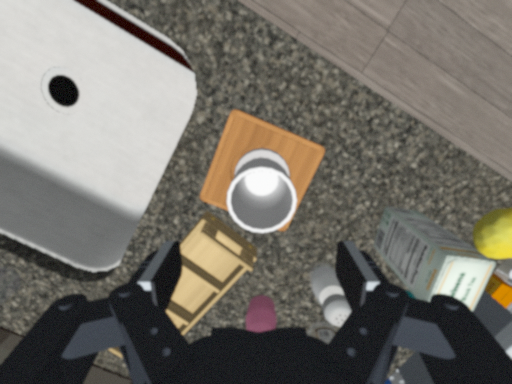

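The cup stands upright, with its rim at (262,205), in the middle of the coaster on the board. The grey shaker (330,300), the carton and the caddy are in view. Next is the shaker.

Call:
{"name": "drive_tool", "arguments": {"plan": [[-0.037, 0.024, 0, 0, 0, 0, 1], [-0.037, 0.024, 0, 0, 0, 0, 1], [-0.037, 0.024, 0, 0, 0, 0, 1], [-0.037, 0.024, 0, 0, -0.4, 0, 1], [0, 0, 0, 0, 0, -8.5, 1], [0, 0, 0, 0, 0, -8.5, 1], [0, 0, 0, 0, 0, -8.5, 1], [0, 0, 0, 0, 0, -8.5, 1], [0, 0, 0, 0, 0, -8.5, 1], [0, 0, 0, 0, 0, -8.5, 1]]}}

```text
t: 13.65
tcp_pos: [0.4814, -0.0842, 0.196]
tool_rot: [0.997, -0.076, -0.004, -0.004]
force: [0.8, -0.3, 0.5]
finger_gap: 1.003
gripper_force: 0.0
```

Call:
{"name": "drive_tool", "arguments": {"plan": [[0, 0, 0, 0, 0, -8.5, 1], [0, 0, 0, 0, 0, -8.5, 1], [0, 0, 0, 0, 0, -8.5, 1], [0, 0, 0, 0, 0, -8.5, 1], [0, 0, 0, 0, 0, -8.5, 1], [0, 0, 0, 0, 0, -8.5, 1], [0, 0, 0, 0, 0, -8.5, 1], [0, 0, 0, 0, 0, -8.5, 1], [0, 0, 0, 0, 0, -8.5, 1], [0, 0, 0, 0, 0, -8.5, 1]]}}

```text
t: 14.65
tcp_pos: [0.4814, -0.0842, 0.196]
tool_rot: [0.786, 0.618, -0.0, -0.005]
force: [0.9, -0.6, -0.2]
finger_gap: 1.0
gripper_force: 0.0
```

Run:
```python
from h import *
go(.4845,-.0855,.2,80)
d,P=wmeas('w7.png')
for z0,z1 in((.06,.095),(.075,.095),(.084,.095)): meas(P,'sh',(.45,.53),(-.13,-.05),(z0,z1))
meas(P,'jar',*REG['jar']);
```

```text
t 14.65 at [ 0.4814 -0.0842  0.196 ] yaw 76.3 shift mm [-0.5  3.3 -4. ] turn [-0.47 -0.38 -3.66] q [-0.41  0.42  1.82  0.01  0.91 -0.17] gap 1.0 F [ 0.9 -0.6 -0.2]
sh 1074 mec [ 0.4868 -0.0804] 0.035 rect [ 0.4864 -0.0802] [0.0333 0.0328] 76.5 mean [ 0.4872 -0.0768  0.0833]
sh 959 mec [ 0.4866 -0.0807] 0.0346 rect [ 0.4863 -0.0803] [0.0331 0.0328] 76.6 mean [ 0.4869 -0.078   0.0853]
sh 649 mec [ 0.4863 -0.0807] 0.0285 rect [ 0.4867 -0.0805] [0.0265 0.0273] 75.4 mean [ 0.4866 -0.0795  0.0875]
jar 2655 mec [0.4298 0.0109] 0.0447 rect [0.43   0.0107] [0.0437 0.0432] 18.1 mean [0.4306 0.0112 0.1062]
```

View pics/w7.png

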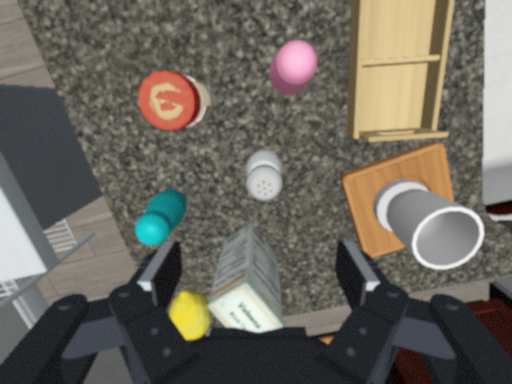

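The shaker with the holes at (264,180) lies between the pink one (295,67) and the turquoise one (160,218), with the carton behind it. I'm going down on it.

Call:
{"name": "drive_tool", "arguments": {"plan": [[0.003, 0.0045, 0, -0.47, -0.38, -3.7, 1], [0, 0, 0.045, 0, 0, 0, 1], [0, 0, 0.045, 0, 0, 0, 1], [0, 0, 0.03, 0, 0, 0, 1], [0, 0, 0.016, 0, 0, 0, 1], [0, 0, 0.005, 0, 0, 0, 1], [0, 0, 0, 0, 0, 0, 1], [0, 0, 0, 0, 0, 0, 1]]}}

```text
t: 15.5
tcp_pos: [0.4883, -0.083, 0.0568]
tool_rot: [0.768, 0.64, 0.001, 0.002]
force: [0.1, 0.1, -0.2]
finger_gap: 1.001
gripper_force: 0.0
```

Run:
```python
from h import *
go(.4864,-.0825,.05,80)
```

```text
t 15.5 at [ 0.4883 -0.083   0.0568] yaw 79.6 shift mm [ 0.2 -1.9  6.8] turn [ 0.22  0.05 -0.35] q [-0.39  0.68  1.9  -0.    0.56 -0.21] gap 1.001 F [ 0.1  0.1 -0.2]
```

Call:
{"name": "drive_tool", "arguments": {"plan": [[0, -0.0015, 0.005, 0.2, 0, -0.3, 1], [0, 0, 0, 0, 0, 0, 1], [0, 0, 0, 0, 0, 0, -0.6], [0, 0, 0, 0, 0, 0, -0.6], [0, 0, 0, 0, 0, 0, -0.6], [0, 0, 0, 0, 0, 0, -0.6], [0, 0, 0, 0, 0, 0, -0.6], [0, 0, 0, 0, 0, 0, -0.6]], "newtons": 30}}

```text
t: 16.3
tcp_pos: [0.4866, -0.0827, 0.0519]
tool_rot: [0.766, 0.643, -0.0, 0.0]
force: [-1.2, 0.8, 5.5]
finger_gap: 0.431
gripper_force: 29.7
```

Run:
```python
from h import *
go(.4864,-.0825,.15,80)
```

```text
t 16.3 at [ 0.4866 -0.0827  0.0519] yaw 80.0 shift mm [  0.1  -0.2 -98.1] turn [0.01 0.05 0.  ] q [-0.39  0.69  1.9  -0.    0.55 -0.22] gap 0.431 F [-1.2  0.8  5.5]
```

Call:
{"name": "drive_tool", "arguments": {"plan": [[0, 0, -0.02, 0, 0, 0, -0.6], [0, 0, -0.045, 0, 0, 0, -0.6], [0, 0, -0.045, 0, 0, 0, -0.6], [0.0169, 0.0352, 0, 0, 0, 0, -0.6], [0.0169, 0.0352, 0, 0, 0, 0, -0.6], [0.0169, 0.0352, 0, 0, 0, 0, -0.6], [0.0169, 0.0352, 0, 0, 0, 0, -0.6], [0, 0, 0, 0, 0, 0, -0.6], [0, 0, 0, 0, 0, 0, -0.6]]}}

```text
t: 17.2
tcp_pos: [0.6365, -0.04, 0.1602]
tool_rot: [0.766, 0.643, -0.001, -0.001]
force: [-0.7, 0.1, -1.5]
finger_gap: 0.435
gripper_force: 30.4
```

Run:
```python
from h import *
d,P=wmeas('w8.png')
go(.637,-.041,.06,80)
meas(P,'end',(.57,.75),(-.1,.18),(.048,.07)); meas(P,'all',(.57,.75),(-.1,.2),(.022,.07)); meas(P,'floor',(.57,.75),(-.1,.2),(.003,.010))
M=np.linalg.inv(wristE(d)@np.linalg.inv(d['mount'])); Pt=P@M[:3,:3].T+M[:3,3]; I=d['image'].astype(int)
for z0,z1 in ((-.045,-.02),(-.045,-.035)): meas(Pt,'held top(tool)',(-.03,.03),(-.017,.017),(z0,z1))
```

```text
t 17.25 at [ 0.6354 -0.0402  0.1602] yaw 80.0 shift mm [ -0.5   2.1 100.2] turn [-0.22  0.04  0.01] q [-0.24  0.64  1.47 -0.    1.03 -0.06] gap 0.435 F [-0.4 -0.5 -1.6]
end 98 mec [ 0.6339 -0.0722] 0.0775 rect [ 0.6338 -0.0724] [0.0043 0.0773] 80.2 mean [ 0.6515 -0.0748  0.0553]
all 4025 mec [0.6504 0.0207] 0.2115 rect [0.6504 0.021 ] [0.1945 0.0883] 79.9 mean [0.653  0.0281 0.0294]
floor 14226 mec [0.661  0.0145] 0.2372 rect [0.6815 0.0101] [0.2177 0.1434] 79.9 mean [0.6545 0.0411 0.0063]
held top(tool) 4329 mec [0.0042 0.0001] 0.0368 rect [ 0.0053 -0.0004] [0.0296 0.0335] 4.7 mean [ 0.0087 -0.0008 -0.0324]
held top(tool) 1789 mec [0.0054 0.0024] 0.0317 rect [0.0032 0.0009] [0.0247 0.0265] 15.4 mean [ 0.0039 -0.0008 -0.0364]
```

View pics/w8.png

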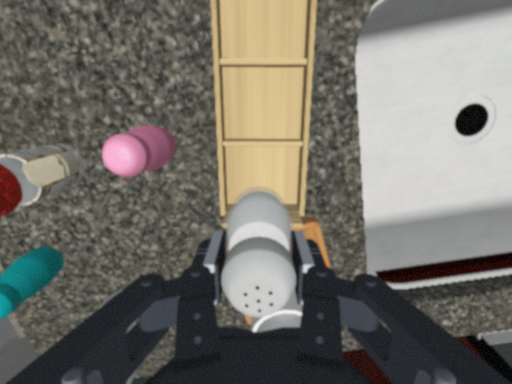

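The shaker hangs upright in the fingers, dome at (258,278), over the near compartment. The caddy runs straight up the picture with dividers at rows 62 and 143. Lowering it now.

Call:
{"name": "drive_tool", "arguments": {"plan": [[0, 0.003, 0, -0.2, 0, 0, -0.6], [0, 0, 0.04, 0, 0, 0, -0.6], [0, 0, 0.03, 0, 0, 0, -0.6], [0, 0, 0.02, 0, 0, 0, -0.6], [0, 0, 0.005, 0, 0, 0, -0.6], [0, 0, 0, 0, 0, 0, -0.6], [0, 0, 0, 0, 0, 0, -0.6]]}}

```text
t: 17.95
tcp_pos: [0.6408, -0.0415, 0.0675]
tool_rot: [0.766, 0.643, 0.001, 0.002]
force: [-0.1, -0.1, -1.2]
finger_gap: 0.434
gripper_force: 30.4
```

Run:
```python
from h import *
go(.638,-.041,.0582,80)
```

```text
t 17.95 at [ 0.6408 -0.0415  0.0675] yaw 80.0 shift mm [ 0.1 -2.9  9.3] turn [ 0.29  0.05 -0.03] q [-0.24  0.78  1.51 -0.    0.85 -0.06] gap 0.434 F [-0.1 -0.1 -1.2]
```

Call:
{"name": "drive_tool", "arguments": {"plan": [[0, -0.0015, 0.004, 0.2, 0, 0, -0.6], [0, 0, 0.003, 0, 0, 0, -0.6], [0, 0, 0.0015, 0, 0, 0, -0.6], [0, 0, 0, 0, 0, 0, -0.6], [0, 0, 0, 0, 0, 0, -0.6]]}}

```text
t: 18.45
tcp_pos: [0.6388, -0.0409, 0.058]
tool_rot: [0.766, 0.643, -0.0, 0.0]
force: [-0.5, -0.5, 1.0]
finger_gap: 0.437
gripper_force: 30.7
```

Call:
{"name": "drive_tool", "arguments": {"plan": [[0, 0, 0, 0, 0, 0, 1], [0, 0, 0, 0, 0, 0, 1], [0, 0, 0, 0, 0, 0, 1], [0, 0, 0, 0, 0, 0, 1], [0, 0, -0.04, 0, 0, 0, 1], [0, 0, -0.045, 0, 0, 0, 1], [0, 0, -0.045, 0, 0, 0, 1], [0, 0, -0.01, 0, 0, 0, 1], [-0.03, -0.028, 0, 0, 0, 0, 1], [-0.03, -0.028, 0, 0, 0, 0, 1]]}}

```text
t: 19.45
tcp_pos: [0.573, -0.0901, 0.1982]
tool_rot: [0.765, 0.644, -0.0, 0.001]
force: [-1.3, -0.5, 0.2]
finger_gap: 1.003
gripper_force: 0.0
```

Call:
{"name": "drive_tool", "arguments": {"plan": [[-0.03, -0.028, 0, 0, 0, 0, 1], [-0.03, -0.028, 0, 0, 0, 0, 1], [-0.03, -0.028, 0, 0, 0, 0, 1], [-0.03, -0.028, 0, 0, 0, 0, 1], [0, 0, 0, 0, 0, 8.5, 1], [0, 0, 0, 0, 0, 8.5, 1], [0, 0, 0, 0, 0, 8.5, 1], [0, 0, 0, 0, 0, 8.5, 1], [0, 0, 0, 0, 0, 8.5, 1], [0, 0, 0, 0, 0, 8.5, 1]]}}

```text
t: 20.45
tcp_pos: [0.4417, -0.1886, 0.1976]
tool_rot: [0.969, 0.247, -0.001, -0.0]
force: [1.1, 0.6, -0.6]
finger_gap: 1.0
gripper_force: 0.0
```

Call:
{"name": "drive_tool", "arguments": {"plan": [[0, 0, 0, 0, 0, 8.5, 1], [0, 0, 0, 0, 0, 8.5, 1], [0, 0, 0, 0, 0, 8.5, 1], [0, 0, 0, 0, 0, 8.5, 1], [0, 0, 0, 0, 0, 8.5, 1], [0, 0, 0, 0, 0, 8.5, 1], [0, 0, 0, 0, 0, 8.5, 1], [0, 0, 0, 0, 0, 8.5, 1], [0, 0, 0, 0, 0, 8.5, 1], [0, 0, 0, 0, 0, 8.5, 1]]}}

```text
t: 21.45
tcp_pos: [0.4417, -0.1886, 0.1975]
tool_rot: [0.881, -0.472, -0.001, 0.0]
force: [0.3, -0.2, -0.4]
finger_gap: 1.005
gripper_force: 0.0
```

Run:
```python
from h import *
go(.4425,-.1893,.2,-68.6)
d,P=wmeas('w9.png'); meas(P,'carton',*REG['carton'])
d=snap('side','s9.png'); P=pts(d); meas(P,'shaker',(.6,.69),(-.08,.0),(.075,.1)); Q=P[region(P,(.6,.69),(-.08,.0),(.085,.11))]; print(Q.max(0) if len(Q) else None)
```

```text
t 21.45 at [ 0.4417 -0.1886  0.1975] yaw -56.4 shift mm [ 1.  -0.3 -2.5] turn [ 0.07  0.03 12.24] q [-0.64  0.41  1.84 -0.    0.9   1.92] gap 1.005 F [ 0.3 -0.2 -0.4]
carton 3942 mec [ 0.4422 -0.1887] 0.074 rect [ 0.442  -0.1889] [0.0457 0.0607] 21.0 mean [ 0.4431 -0.1908  0.125 ]
shaker 116 mec [ 0.6362 -0.0433] 0.0336 rect [ 0.637  -0.0433] [0.0301 0.0284] 10.6 mean [ 0.6359 -0.0467  0.0864]
[ 0.65195425 -0.02893473  0.09592259]
```

Call:
{"name": "drive_tool", "arguments": {"plan": [[0, 0, 0, 0, 0, 6.3, 1], [0, 0, 0, 0, 0, 6.3, 1], [0, 0, 0.04, 0, 0, 0, 1], [0, 0, 0.04, 0, 0, 0, 1], [0, 0, 0.02, 0, 0, 0, 1], [0, 0, 0.007, 0, 0, 0, 1], [0, 0, 0, 0, 0, 0, 1], [0, 0, 0, 0, 0, 0, 1]]}}

```text
t: 22.35
tcp_pos: [0.4425, -0.1893, 0.0916]
tool_rot: [0.826, -0.563, 0.001, 0.0]
force: [-0.1, 0.4, 0.3]
finger_gap: 1.003
gripper_force: 0.0
```

Run:
```python
from h import *
go(.442,-.189,.088,-69)
```

```text
t 22.35 at [ 0.4425 -0.1893  0.0916] yaw -68.5 shift mm [-0.5  0.4  3.6] turn [-0.01 -0.1   0.45] q [-0.64  0.6   1.92 -0.    0.62  2.13] gap 1.003 F [-0.1  0.4  0.3]
```

Call:
{"name": "drive_tool", "arguments": {"plan": [[0, 0, 0.002, 0, 0, 0.4, 1], [0, 0, 0, 0, 0, 0, -0.5], [0, 0, 0, 0, 0, 0, -0.5], [0, 0, 0, 0, 0, 0, -0.5], [0, 0, 0, 0, 0, 0, -0.5], [0, 0, 0, 0, 0, 0, -0.5]], "newtons": 25}}

```text
t: 22.95
tcp_pos: [0.4425, -0.1891, 0.0895]
tool_rot: [0.824, -0.567, 0.001, 0.0]
force: [0.6, 1.3, 4.4]
finger_gap: 0.568
gripper_force: 28.2
```

Run:
```python
from h import *
go(.4417,-.189,.22,-69)
```

```text
t 22.95 at [ 0.4425 -0.1891  0.0895] yaw -69.0 shift mm [  -0.2    0.7 -130.5] turn [-0.01 -0.09 -0.01] q [-0.64  0.61  1.92 -0.    0.62  2.14] gap 0.568 F [0.6 1.3 4.4]
```

Call:
{"name": "drive_tool", "arguments": {"plan": [[0, 0, -0.03, 0, 0, 0, -0.5], [0, 0, -0.045, 0, 0, 0, -0.5], [0, 0, -0.045, 0, 0, 0, -0.5], [0, 0, -0.007, 0, 0, 0, -0.5], [-0.0245, -0.0391, 0, 0, 0, 0, -0.5], [-0.0245, -0.0391, 0, 0, 0, 0, -0.5], [-0.0245, -0.0391, 0, 0, 0, 0, -0.5], [-0.0245, -0.0391, 0, 0, 0, 0, -0.5], [-0.0245, -0.0391, 0, 0, 0, 0, -0.5], [-0.0245, -0.0391, 0, 0, 0, 0, -0.5]]}}

```text
t: 23.95
tcp_pos: [0.6084, 0.0342, 0.2142]
tool_rot: [0.824, -0.566, -0.001, 0.001]
force: [0.8, -0.7, -0.9]
finger_gap: 0.565
gripper_force: 27.9
```

Call:
{"name": "drive_tool", "arguments": {"plan": [[-0.0245, -0.0391, 0, 0, 0, 0, -0.5], [-0.0245, -0.0391, 0, 0, 0, 0, -0.5], [0, 0, 0, 0, 0, -8.4, -0.5], [0, 0, 0, 0, 0, -8.4, -0.5], [0, 0, 0, 0, 0, -8.4, -0.5], [0, 0, 0, 0, 0, -8.4, -0.5], [0, 0, 0, 0, 0, -8.4, -0.5], [0, 0, 0, 0, 0, -8.4, -0.5], [0, 0, 0, 0, 0, -8.4, -0.5], [0, 0, 0, 0, 0, 0, -0.5]]}}

```text
t: 24.95
tcp_pos: [0.6629, 0.1061, 0.2138]
tool_rot: [0.996, -0.089, -0.002, 0.001]
force: [-0.3, -0.3, -1.6]
finger_gap: 0.562
gripper_force: 28.0
```

Run:
```python
from h import *
d,P=wmeas('w10.png')
meas(P,'end',(.57,.75),(.12,.18),(.048,.07)); meas(P,'all',(.57,.75),(-.1,.2),(.022,.07))
M=np.linalg.inv(wristE(d)@np.linalg.inv(d['mount'])); Pt=P@M[:3,:3].T+M[:3,3]
meas(Pt,'carton top(tool)',(-.05,.05),(-.03,.03),(-.045,-.03))
d=snap('side','s10.png');P=pts(d); meas(P,'side carton',(.6,.73),(.05,.16),(.22,.27))
go(.664,.106,.0965,-10)
```

```text
end 228 mec [0.6841 0.1414] 0.0528 rect [0.6839 0.1402] [0.0053 0.0525] 79.9 mean [0.6875 0.1393 0.057 ]
all 4129 mec [0.6531 0.0348] 0.2386 rect [0.6524 0.0345] [0.2245 0.0883] 79.9 mean [6.567e-01 3.000e-04 3.850e-02]
carton top(tool) 10878 mec [0.0061 0.001 ] 0.0635 rect [ 0.0061 -0.0001] [0.0469 0.06  ] 0.7 mean [ 0.0099  0.0007 -0.0358]
side carton 321 mec [0.654 0.092] 0.0871 rect [0.6586 0.0909] [0.0848 0.0603] 81.5 mean [0.6552 0.0824 0.241 ]
t 25.05 at [0.6632 0.1061 0.2144] yaw -10.4 shift mm [  1.1  -0.2 117.9] turn [ 0.07  0.15 -0.39] q [-0.01  0.62  1.33 -0.    1.18  1.75] gap 0.565 F [ 0.1 -0.3 -0.1]
```

View pics/w10.png

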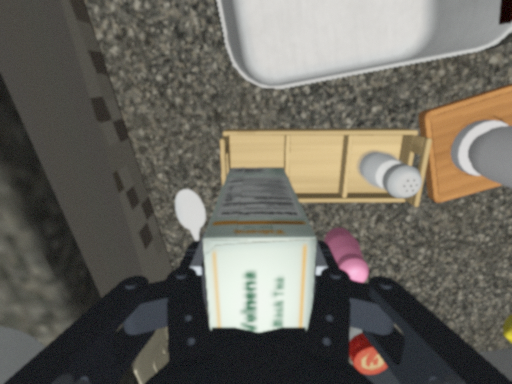

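The picture shows the carton held squarely over the far compartment. The shaker stands in the compartment next to the board (400,178), the middle one is empty, and the spoon (190,210) is clear.

Call:
{"name": "drive_tool", "arguments": {"plan": [[0.002, -0.0005, 0.02, 0, 0.15, -0.3, -0.5], [0, 0, 0.04, 0, 0, 0, -0.5], [0, 0, 0.02, 0, 0, 0, -0.5], [0, 0, 0, 0, 0, 0, -0.5], [0, 0, 0, 0, 0, 0, -0.5]]}}

```text
t: 25.55
tcp_pos: [0.6662, 0.1063, 0.1354]
tool_rot: [0.996, -0.087, 0.001, 0.0]
force: [0.6, -0.7, -0.9]
finger_gap: 0.566
gripper_force: 27.9
```

Run:
```python
from h import *
go(.6652,.1064,.0955,-10.1)
```

```text
t 25.55 at [0.6662 0.1063 0.1354] yaw -10.0 shift mm [-1.  -0.  39.9] turn [ 0.05 -0.1   0.12] q [-0.01  0.72  1.39 -0.    1.03  1.74] gap 0.566 F [ 0.6 -0.7 -0.9]
```

Call:
{"name": "drive_tool", "arguments": {"plan": [[-0.001, 0, 0.02, 0, -0.1, 0, -0.5], [-0.001, 0, 0.012, 0, 0, 0, -0.5], [0, 0, 0.004, 0, 0, 0, -0.5], [0, 0, 0.002, 0, 0, 0, -0.5], [0, 0, 0, 0, 0, 0, -0.5], [0, 0, 0, 0, 0, 0, -0.5]]}}

```text
t: 26.15
tcp_pos: [0.6647, 0.1066, 0.0985]
tool_rot: [0.996, -0.086, 0.001, 0.0]
force: [0.3, -0.0, -1.4]
finger_gap: 0.565
gripper_force: 28.0
```

Run:
```python
from h import *
go(.6652,.1064,.0955,-10.1)
```

```text
t 26.15 at [0.6647 0.1066 0.0985] yaw -9.9 shift mm [0.5 0.1 3. ] turn [ 0.02 -0.11  0.18] q [-0.01  0.76  1.41 -0.    0.96  1.74] gap 0.565 F [ 0.3 -0.  -1.4]
```

Call:
{"name": "drive_tool", "arguments": {"plan": [[0.0005, 0, 0.002, 0, 0, 0, -0.5], [0, 0, 0.001, 0, 0, 0, -0.5], [0, 0, 0.0005, 0, 0, 0, -0.5], [0, 0, 0, 0, 0, 0, -0.5]]}}

```text
t: 26.55
tcp_pos: [0.6652, 0.1065, 0.0956]
tool_rot: [0.996, -0.086, 0.001, 0.0]
force: [-1.9, -0.7, 4.2]
finger_gap: 0.563
gripper_force: 27.8
```

Call:
{"name": "drive_tool", "arguments": {"plan": [[0, 0, 0, 0, 0, 0, 1], [0, 0, 0, 0, 0, 0, 1], [0, 0, 0, 0, 0, 0, 1], [0, 0, 0, 0, 0, 0, 1], [0, 0, -0.03, 0, 0, 0, 1], [0, 0, -0.045, 0, 0, 0, 1], [0, 0, -0.045, 0, 0, 0, 1], [-0.0358, 0.0228, 0, 0, 0, 0, 1], [-0.0358, 0.0228, 0, 0, 0, 0, 1], [-0.0358, 0.0228, 0, 0, 0, 0, 1]]}}

```text
t: 27.55
tcp_pos: [0.5458, 0.0573, 0.2145]
tool_rot: [0.996, -0.086, 0.001, 0.0]
force: [0.4, -0.7, 0.1]
finger_gap: 1.002
gripper_force: 0.0
```

Call:
{"name": "drive_tool", "arguments": {"plan": [[-0.0358, 0.0228, 0, 0, 0, 0, 1], [-0.0358, 0.0228, 0, 0, 0, 0, 1], [-0.0358, 0.0228, 0, 0, 0, 0, 1], [0, 0, 0, 0, 0, -8.5, 1], [0, 0, 0, 0, 0, -8.5, 1], [0, 0, 0, 0, 0, -8.5, 1], [0, 0, 0, 0, 0, -8.5, 1], [0, 0, 0, 0, 0, -8.5, 1], [0, 0, 0, 0, 0, -8.5, 1], [0, 0, 0, 0, 0, -8.5, 1]]}}

```text
t: 28.55
tcp_pos: [0.4295, 0.0088, 0.2142]
tool_rot: [0.907, 0.422, 0.0, 0.001]
force: [0.1, 0.3, -0.5]
finger_gap: 0.998
gripper_force: 0.0
```

Call:
{"name": "drive_tool", "arguments": {"plan": [[0, 0, 0, 0, 0, -8.5, 1], [0, 0, 0, 0, 0, -8.5, 1], [0, 0, 0, 0, 0, -8.5, 1], [0, 0, 0, 0, 0, -5, 1], [0, 0, 0, 0, 0, 0, 1], [0, 0, 0, 0, 0, 0, 1]]}}

```text
t: 29.15
tcp_pos: [0.4295, 0.0088, 0.2142]
tool_rot: [0.766, 0.643, -0.0, 0.0]
force: [0.2, 0.4, -1.0]
finger_gap: 1.003
gripper_force: 0.0
```

Run:
```python
from h import *
d,P=wmeas('w11.png')
meas(P,'jar',*REG['jar'])
d=snap('side','s11.png');P=pts(d); meas(P,'side carton',(.6,.73),(.05,.16),(.12,.15)); meas(P,'jar',*REG['jar'])
go(.4295,.0095,.066,80)
```

```text
jar 1694 mec [0.4297 0.0111] 0.0444 rect [0.4297 0.0111] [0.0431 0.0434] 39.6 mean [0.4298 0.0122 0.1065]
side carton 218 mec [0.6624 0.1013] 0.068 rect [0.6621 0.1051] [0.048  0.0582] 81.4 mean [0.6622 0.1005 0.1282]
jar 134 mec [0.4289 0.01  ] 0.0459 rect [0.4287 0.0102] [0.0405 0.0441] 25.9 mean [0.4294 0.0077 0.1044]
t 29.25 at [0.4295 0.0088 0.2142] yaw 80.0 shift mm [  0.8  -0.2 148.2] turn [0.03 0.04 0.01] q [-0.24  0.32  1.94 -0.    0.89 -0.07] gap 0.996 F [-0.1  0.8  0.8]
```

Call:
{"name": "drive_tool", "arguments": {"plan": [[0.0015, 0, 0.045, 0, 0, 0, 1], [0, 0, 0.045, 0, 0, 0, 1], [0, 0, 0.035, 0, 0, 0, 1], [0, 0, 0.018, 0, 0, 0, 1], [0, 0, 0.004, 0, 0, 0, 1], [0, 0, 0, 0, 0, 0, 1], [0, 0, 0, 0, 0, 0, 1]]}}

```text
t: 29.95
tcp_pos: [0.4305, 0.01, 0.0679]
tool_rot: [0.766, 0.643, 0.0, 0.001]
force: [-0.1, -0.5, 0.6]
finger_gap: 1.0
gripper_force: 0.0
```

Run:
```python
from h import *
go(.4295,.0105,.066,80)
```

```text
t 29.95 at [0.4305 0.01   0.0679] yaw 80.1 shift mm [ 0.3 -1.1  1.9] turn [0.13 0.05 0.08] q [-0.24  0.62  2.06 -0.    0.46 -0.06] gap 1.0 F [-0.1 -0.5  0.6]
```

Call:
{"name": "drive_tool", "arguments": {"plan": [[0, -0.001, 0.001, 0, 0, 0, 1], [0, 0, 0, 0, 0, 0, -0.6], [0, 0, 0, 0, 0, 0, -0.6], [0, 0, 0, 0, 0, 0, -0.6], [0, 0, 0, 0, 0, 0, -0.6], [0, 0, 0, 0, 0, 0, -0.6], [0, 0, 0, 0, 0, 0, -0.6]], "newtons": 30}}

```text
t: 30.65
tcp_pos: [0.4292, 0.0102, 0.0667]
tool_rot: [0.766, 0.643, 0.0, 0.001]
force: [0.1, -0.7, 5.2]
finger_gap: 0.513
gripper_force: 29.7
```

Run:
```python
from h import *
go(.6524,.0345,.2,80)
```

```text
t 30.65 at [0.4292 0.0102 0.0667] yaw 80.1 shift mm [  62.2  215.9 -133. ] turn [0.1  0.05 0.09] q [-0.24  0.62  2.06 -0.    0.46 -0.06] gap 0.513 F [ 0.1 -0.7  5.2]
```

Call:
{"name": "drive_tool", "arguments": {"plan": [[0, 0, -0.03, 0, 0, 0, -0.6], [0, 0, -0.045, 0, 0, 0, -0.6], [0, 0, -0.045, 0, 0, 0, -0.6], [0, 0, -0.02, 0, 0, 0, -0.6], [0.0124, 0.0432, 0, 0, 0, 0, -0.6], [0.0124, 0.0432, 0, 0, 0, 0, -0.6], [0.0124, 0.0432, 0, 0, 0, 0, -0.6], [0.0124, 0.0432, 0, 0, 0, 0, -0.6], [0.0124, 0.0432, 0, 0, 0, 0, -0.6], [0, 0, 0, 0, 0, 0, -0.6]]}}

```text
t: 31.65
tcp_pos: [0.6579, 0.0344, 0.2057]
tool_rot: [0.765, 0.644, 0.002, 0.003]
force: [-0.9, -0.4, -1.0]
finger_gap: 0.514
gripper_force: 31.3
```

Run:
```python
from h import *
d,P=wmeas('w12.png')
meas(P,'carton',(.6,.73),(.05,.17),(.12,.145))
M=np.linalg.inv(wristE(d)@np.linalg.inv(d['mount'])); Pt=P@M[:3,:3].T+M[:3,3]
meas(Pt,'jartop(tool)',(-.04,.04),(-.03,.03),(-.043,-.036))
go(.6524,.0345,.0735,80)
```

```text
carton 5250 mec [0.662  0.0936] 0.0919 rect [0.6613 0.0893] [0.0803 0.0603] 80.2 mean [0.6644 0.1073 0.1314]
jartop(tool) 6933 mec [0.0117 0.    ] 0.0601 rect [0.0056 0.0008] [0.0595 0.0362] 83.2 mean [ 0.0069 -0.0007 -0.0398]
t 31.7 at [0.6541 0.0345 0.2051] yaw 80.1 shift mm [ -0.2  -1.8 131.6] turn [0.06 0.04 0.13] q [-0.12  0.61  1.39 -0.    1.14  0.06] gap 0.514 F [-0.8 -0.8 -0.5]
```

View pics/w12.png

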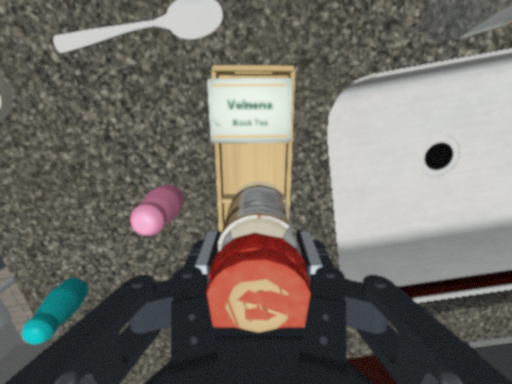

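The picture shows the jar upright in the fingers over the middle compartment, with the carton seated squarely in the far one at (251,108). Lowering it.

Call:
{"name": "drive_tool", "arguments": {"plan": [[0, -0.0015, 0.03, 0, 0, 0, -0.6], [0, 0, 0.045, 0, 0, 0, -0.6], [0, 0, 0.025, 0, 0, 0, -0.6], [0, 0, 0.01, 0, 0, 0, -0.6], [0, 0, 0, 0, 0, 0, -0.6], [0, 0, 0, 0, 0, 0, -0.6]]}}

```text
t: 32.3
tcp_pos: [0.6512, 0.0344, 0.0974]
tool_rot: [0.766, 0.643, 0.0, 0.001]
force: [-0.0, -0.0, -1.2]
finger_gap: 0.519
gripper_force: 31.3
```

Run:
```python
from h import *
go(.6524,.0342,.0727,80)
```

```text
t 32.3 at [0.6512 0.0344 0.0974] yaw 80.1 shift mm [ 0.   1.2 24.7] turn [0.12 0.04 0.09] q [-0.12  0.74  1.47 -0.    0.92  0.06] gap 0.519 F [-0.  -0.  -1.2]
```

Call:
{"name": "drive_tool", "arguments": {"plan": [[0, 0.001, 0.012, 0, 0, 0, -0.6], [0, 0, 0.006, 0, 0, 0, -0.6], [0, 0, 0.003, 0, 0, 0, -0.6], [0, 0, 0.002, 0, 0, 0, -0.6], [0, 0, 0.001, 0, 0, 0, -0.6], [0, 0, 0, 0, 0, 0, -0.6], [0, 0, 0, 0, 0, 0, -0.6]]}}

```text
t: 33.0
tcp_pos: [0.6517, 0.0344, 0.0728]
tool_rot: [0.766, 0.643, -0.0, 0.0]
force: [-2.1, -0.2, 4.0]
finger_gap: 0.517
gripper_force: 31.4
```

Call:
{"name": "drive_tool", "arguments": {"plan": [[0, 0, 0, 0, 0, 0, 1], [0, 0, 0, 0, 0, 0, 1], [0, 0, 0, 0, 0, 0, 1], [0, 0, 0, 0, 0, 0, 1], [0, 0, -0.03, 0, 0, 0, 1], [0, 0, -0.045, 0, 0, 0, 1], [0, 0, -0.045, 0, 0, 0, 1], [0, 0, -0.045, 0, 0, 0, 1], [-0.02, -0.04, 0, 0, 0, 0, 1], [-0.02, -0.04, 0, 0, 0, 0, 1]]}}

```text
t: 34.0
tcp_pos: [0.567, 0.0085, 0.2393]
tool_rot: [0.765, 0.644, 0.002, 0.003]
force: [-0.6, 0.9, -0.2]
finger_gap: 1.002
gripper_force: 0.0
```

Call:
{"name": "drive_tool", "arguments": {"plan": [[-0.02, -0.04, 0, 0, 0, 0, 1], [-0.02, -0.04, 0, 0, 0, 0, 1], [0, 0, 0, 0, 0, 0, 1], [0, 0, 0, 0, 0, 0, 1]]}}

```text
t: 34.4
tcp_pos: [0.4799, -0.0171, 0.2376]
tool_rot: [0.766, 0.643, 0.0, 0.001]
force: [0.6, -0.6, 0.2]
finger_gap: 1.003
gripper_force: 0.0
```

Run:
```python
from h import *
a=snap('side'); b=snap('scene'); c=snap('wrist')
P=pts(a); 
meas(P,'jar',(.6,.7),(.0,.07),(.105,.12)); meas(P,'shaker',(.6,.69),(-.08,.0),(.08,.1)); meas(P,'cup',(.59,.69),(-.21,-.12),(.095,.11)); meas(P,'carton',(.6,.73),(.05,.17),(.125,.145)); meas(P,'coaster',(.59,.69),(-.22,-.11),(.022,.03))
A=cv2.resize(a['image'][100:292,170:426],(512,384)); C=a['image']
cv2.imwrite('pics/fin.png',np.hstack([A,cv2.resize(b['image'][90:320,120:370],(288,264),interpolation=2)] if 0 else [A])[...,::-1]); print(manip.sense()['force'].round(1))
```

```text
jar 132 mec [0.6527 0.034 ] 0.0483 rect [0.6512 0.0333] [0.0438 0.0426] 86.3 mean [0.6506 0.031  0.1103]
shaker 94 mec [ 0.6367 -0.0416] 0.0327 rect [ 0.6357 -0.0423] [0.0264 0.0318] 46.2 mean [ 0.6359 -0.0459  0.0886]
cup 186 mec [ 0.6397 -0.1638] 0.0675 rect [ 0.6383 -0.1635] [0.0634 0.064 ] 25.8 mean [ 0.6385 -0.1649  0.1   ]
carton 189 mec [0.6636 0.1027] 0.0685 rect [0.6632 0.1053] [0.0478 0.0562] 81.8 mean [0.6634 0.1027 0.1292]
coaster 162 mec [ 0.638  -0.1677] 0.0649 rect [ 0.6351 -0.1782] [0.0415 0.0638] 76.0 mean [ 0.6345 -0.1813  0.0248]
[0.5 0.2 0.1]
```

View pics/fin.png

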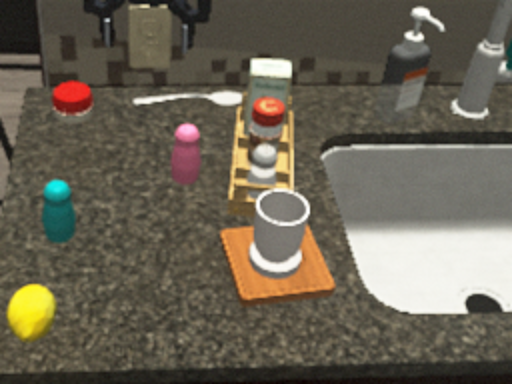

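The final picture shows the cup on the coaster (278,235), and the shaker (263,165), jar (267,118) and carton (270,80) in order in the caddy. The lemon, timer, spoon and look-alikes have not been moved.

```bash
python3 -c "
from station import manip
print(manip.sign_off())"
```

```text
the job is handed in; nothing more can be done
None
```

The tea corner is set up and handed in at about 34 s: the coaster lies flat in the recess with the cup upright on it, within about 2 mm of centre, and the shaker, jar and carton stand in order in the caddy, with the shaker nearest the board.

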